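Open the drain cleaner's safety cap

TASK

The drain cleaner stands in the pull-out tray of the under-sink organiser: it is the square-bodied bottle with the broad ribbed push-and-turn safety cap. Pull the tray by its handle all the way out from under the wire shelf, push the cap firmly down, turn it anticlockwise while it is down until it comes free, and lift it straight up a good 5 cm clear of the bottle's mouth. Leave the bottle standing in its place in the tray and everything else standing undisturbed, and finish still holding the cap, upright, in the gripper above the bottle.

Things in the scene. Friction and masses are not known exactly. Their poses are not given: they have to be found in the camera images.
- organiser: two-tier under-sink organiser, fixed: dark runners, chrome posts at y = +-146 mm, wire shelf over the closed tray. Origin on the worktop under the middle of the closed tray's front face; x to its back (the tray pulls out along -x), z up. The shelf covers x = 60 to 250 mm, z = 222 to 250: the cap cannot be reached from above until the tray is out
- tray (a joint): how far the white plastic tray is out (m): 0 closed, 0.17 at its stop; starts nearly closed, 2 N of friction, stays where left. Tray 266 mm wide, 250 deep, floor at height 30, front panel to 97, other walls to 76; a cross wall 60 mm behind the front parts a front slot (sponge) from three lanes side by side, 82 mm wide each, for the bottles
- tray_handle (a point): middle of the tray's handle, a level steel bar 12 mm thick, 130 mm long along the organiser's y, 75 mm above the worktop and 45 mm ahead (-x) of the front panel, free above and below, joined to the panel at its ends; 39 mm clear between bar and panel. Moves with the tray
- bottle: the drain cleaner: loose square grey plastic bottle, 76 x 76 mm, 112 high, a shoulder narrowing to a round ledge 52 across at 128 mm, then a neck 29 across (39 over its hooks), mouth at 160 mm; 0.4 to 0.8 kg. Origin at the centre of its underside, z up. Stands in any one of the three lanes, whose walls let it turn only a few degrees
- cap: push-and-turn safety cap on the bottle: white ribbed plastic, 50 mm across, 38 high, 42 g. Origin at the centre of its open underside, z up; locked, it sits at z = 133.5 mm in the bottle's frame. A spring disc inside pushes it up with 5 N against three hooks of the neck. Not pushed down, it turns only a few degrees
- cap_top (a point): centre of the cap's flat top, 38 mm above its origin. To open: push down at least 4 mm (it lands on the ledge after 5.5 mm, 11 N of spring) and, held down, turn anticlockwise seen from above; from 43 degrees it is free to be lifted straight off, 60 is best, at 78 it meets a stop. Clockwise it is blocked
- paste_tub: bystander: squat round white tub with a grey lid, 75 mm across, 82 high, standing in another lane. Origin at the centre of its underside
- round_bottle: bystander: round white bottle, 66 mm across, 126 high, with a slim 29 mm cap, standing in another lane. Origin at the centre of its underside
- sponge: bystander: scouring sponge 36 x 90 x 30 mm lying in the tray's front slot. Origin at the centre of its underside
- mug: bystander on the worktop: white mug 80 mm across, 95 high. Origin at the centre of its underside
- tumbler: bystander on the worktop: glass tumbler 70 mm across, 110 high. Origin at the centre of its underside
- spanner: bystander on the worktop: spanner 200 mm long, lying. Origin at the middle of its length, on the worktop
- trap_bend: bystander on the worktop: white plastic U-shaped waste-trap bend, about 165 x 140 mm, 46 high, lying. Origin under its middle, on the worktop
Mind the look-alikes: they are no part of the job. What is shaped like the bottle but yellow is not meant. Leave any green look-alike of the cap alone.

How it is judged:
On the way, in this order (a step that is already met when the one before it is completed fails the run):
1. the tray is pulled out from under the shelf (value of joint tray above 0.15 m), for 0.2 s.
2. the locked cap is pushed down on the bottle (z of cap in the frame of bottle below 0.1305 m and horizontal distance between cap and bottle below 0.015 m and angle between the x axis of cap and the x axis of bottle, either way round below 0.3 rad), for 0.05 s.
3. the cap is turned out of its lock while still down on the neck (angle between the x axis of cap and the x axis of bottle, either way round above 0.62 rad and z of cap in the frame of bottle below 0.145 m and horizontal distance between cap and bottle below 0.015 m), for 0.05 s.
At the end, for the whole second after the job is handed in: The tray is out (at least 145 of 170 mm); the gripper holds the cap still and upright (within 17 degrees) over the bottle, within 40 mm sideways, its underside at least 35 mm above the mouth, off the bottle; the bottle stands on the tray's floor. The second after the end is checked too (value of joint tray above 0.145 m and z of cap in the frame of bottle between 0.195 and 0.36 m and horizontal distance between cap and bottle below 0.04 m and angle between cap's own z axis and vertical below 0.3 rad and linear speed of cap below 0.03 m/s and contact force between the fingers and cap above 1 N and contact force between cap and bottle below 0.2 N and z of bottle in the frame of organiser between 0.024 and 0.037 m and angle between bottle's own z axis and vertical below 0.1 rad); the arm keeps its last pose, push and grip.
It fails at once if the drain cleaner bottle is tipped over or lifted out of the tray (angle between bottle's own z axis and vertical above 0.35 rad or z of bottle in the frame of organiser above 0.06 m).
It fails at once if a neighbour in the tray is tipped over or lifted out ((angle between paste_tub's own z axis and vertical above 0.35 rad or z of paste_tub in the frame of organiser above 0.05 m) or (angle between round_bottle's own z axis and vertical above 0.35 rad or z of round_bottle in the frame of organiser above 0.05 m) or (angle between sponge's own z axis and vertical above 0.35 rad or z of sponge in the frame of organiser above 0.06 m)).
It fails at once if something on the worktop is pushed away or knocked over (30 mm, 20 degrees) ((distance of mug from where it was at the start of the episode above 0.03 m or angle between mug's own z axis and vertical above 0.35 rad) or (distance of tumbler from where it was at the start of the episode above 0.03 m or angle between tumbler's own z axis and vertical above 0.35 rad) or (distance of spanner from where it was at the start of the episode above 0.03 m or angle between spanner's own z axis and vertical above 0.35 rad) or (distance of trap_bend from where it was at the start of the episode above 0.03 m or angle between trap_bend's own z axis and vertical above 0.35 rad)).
It also fails if it takes over 54 s, if anything falls off the work surface, if the arm or the gripper's body presses on something with over 40 N, if the wrist force passes 120 N, or if a joint passes its speed limit or range.

ROBOT

A 6-joint arm with a two-finger parallel gripper is mounted at the origin on the work surface. World frame = base frame: x ahead of the robot, y to its left, z up, the work surface at z = 0. Lengths are in m, angles in rad, forces in N, time in s.
With the tool pointing down it reaches from about 0.325 to 0.775 m from the base axis. Payload 5.5 kg.
Tool frame: the origin (TCP) lies midway between the tips of the shut fingers; the grasp point (between the pads) lies 19 mm behind it; z points along the fingers, y is the direction in which the jaws open and shut (so a half turn about z gives the same grasp; the last joint's range is limited). The gripper opens to 85 mm and grips with 20 to 120 N. Pads are 22 mm wide; open, the fingers measure 114 mm over their backs; the gripper's body (76 mm by 85 mm) begins 54 mm behind the grasp point. The pads swing forward as they close: fully open they stand 13 mm farther back than shut.
Start: joints at [-1.334, 0.091, 1.231, -0, 1.82, -0.057], TCP at [0.174, -0.574, 0.231] pointing down, gripper open.
Joint ranges: [-2.87, 2.87], [-0.86, 2.18], [0.17, 2.46], [-1.51, 4.65], [0.06, 2.69], [-2.65, 2.65]. Speed limits (rad/s): [2.57, 2.57, 3.01, 3.14, 3.14, 3.14].

INTERFACE

Orientations are given as a unit quaternion [w, x, y, z].
In Python, from workcell import arm gives the robot as it stands. The module is installed in compiled form; this text tells all that it offers.
- The arm moves only by the shell command python3 -m crank 'ROWS'. ROWS is text: rows parted by semicolons, each of 7 numbers parted by spaces: the gripper command: -1 is fully open, 1 is shut, values between are in proportion, then the shift along the world's x, y, z in cm, then the turn, a rotation vector about the world's x, y, z in rad. In form: gripper dx dy dz ax ay az; .... A call has 1 to 20 rows; each row shifts and turns the commanded pose from where the row before left it; what a row does not reach is not made up. A row lasts 1/8 s, in which the tool goes at most 62.5 mm and 10.7 degrees, less where a joint would pass 70% of its speed; a pose out of reach is approached as far as the arm can. A call is refused whole if a number of a shift passes 6.25 or a number of a turn 0.188, either way. A call with a gripper value outside its range is refused whole. The fingers move at their own pace and stop on an object; the grip force is fixed at half the most. Time passes only in rows, so rows that do not move let the fingers close. It gives the time, the measured TCP pose, the force and the opening at its end, in the units of the state.
- arm.read_state(): the state, without advancing time (a new reading comes with each control period).
- arm.grab_frame(name): name is "side" or "top" or "wrist"; returns (picture, depth): 384x512x3 uint8, red, green, blue; 384x512 float32, m along the optical axis (not along the pixel's ray), 0 where there is no reading.
- arm.camera_params(name): a dict with "intrinsics" (3x3 intrinsics, pixels), "dist_coeffs" ([k1, k2, p1, p2, k3] as OpenCV has them; the pictures are not rectified), "eye" and "rotation" of the camera in the world. Camera axes: x right, y down, z forward; pixel columns grow to the right and rows downward; lengths in m; the calibration is good to about 2 mm. A picture is of the moment at which its call begins: read the wrist's pose just before it. camera_params takes no time and is no camera call; for the wrist camera it gives the pose at the moment of the call.
- arm.hand_in(): hands the job in, once; it reports no verdict.
The state is a dict: "time": time; "joints": joint angles; "joint_velocities": joint speeds; "effort": joint torques, N m; "tcp_pos": TCP position; "orientation": TCP orientation; "contact_force": force on the tool from outside, world axes, zero at the start; "wrist_torque": the same for the moment, N m; "grip_width": finger opening in m.
Only numpy, scipy, OpenCV 4.12 (cv2) and the standard library are available. Lean on these libraries where they do the work, as an engineer would, in place of code of your own. Each camera call takes 0.05 s, during which the arm holds its last target.

## Working session

There is one attempt and no reset: what is moved stays moved. The work goes in short steps, Python scripts to look and compute and a shell command to move; the robot and the scene stay as the last step left them, time stands still between calls to the robot, and variables do not carry over. Pictures are saved under pics/ and viewed, and the job is handed in when it is done.

```bash
mkdir -p pics; cat > h.py <<'E'
import numpy as np,cv2
from workcell import arm
def snap(n,out):
    p=arm.camera_params(n); im,d=arm.grab_frame(n)
    cv2.imwrite(f'pics/{out}.png',im[:,:,::-1]); np.savez(f'pics/{out}.npz',im=im,d=d,K=p['intrinsics'],D=p['dist_coeffs'],e=p['eye'],R=p['rotation'])
def load(out): return np.load(f'pics/{out}.npz')
def cloud(out):
    z=load(out);h,w=z['d'].shape
    u,v=np.meshgrid(np.arange(w),np.arange(h))
    n=cv2.undistortPoints(np.stack([u,v],-1).reshape(-1,1,2).astype(np.float64),z['K'],z['D']).reshape(h,w,2)
    d=z['d'].astype(float)
    c=np.dstack([n[...,0]*d,n[...,1]*d,d])
    W=c@np.array(z['R']).reshape(3,3).T+z['e']
    W[d==0]=np.nan
    return z['im'],W
E
python3 - <<'E'
from h import *
for n in ['side','top','wrist']:
    snap(n,n+'0'); p=arm.camera_params(n); print(n,p['eye'],np.round(p['rotation'],3).tolist())
print(arm.read_state())
E
```

```text
side [ 0.08802517 -1.30427891  0.90442859] [-0.492, 0.855, -0.138, 0.088]
top [ 0.32160053 -0.03306572  1.48118454] [-0.055, 0.713, -0.697, 0.052]
wrist [ 0.25067609 -0.55048198  0.37201101] [0.129, 0.792, -0.588, -0.096]
{'time': 0.15, 'joints': array([-1.33371387e+00,  9.16882198e-02,  1.23162880e+00,  8.49288289e-06,
        1.81978721e+00, -5.66995698e-02]), 'joint_velocities': array([ 0.00089823, -0.00268806, -0.00447335,  0.00189918, -0.00018691,
       -0.00030981]), 'effort': array([ 8.92663465e-04, -4.59372389e+01, -4.18524599e+01, -1.39388567e-04,
        9.55755939e-03,  2.99396186e-05]), 'tcp_pos': array([ 0.17369538, -0.57408429,  0.2303982 ]), 'orientation': array([-7.53085029e-04,  9.89230465e-01,  1.46364329e-01, -6.39735203e-05]), 'contact_force': array([ 0.35193346, -0.59079864,  0.05037572]), 'wrist_torque': array([-0.03580302,  0.0173014 ,  0.00102219]), 'grip_width': 0.08553661315228837}
```

Rotation is a quaternion; fixing the helper.

```bash
python3 - <<'E'
s=open('h.py').read()
s=s.replace("np.array(z['R']).reshape(3,3).T","Rq(z['R']).T").replace("def snap","from scipy.spatial.transform import Rotation\ndef Rq(q): return Rotation.from_quat(q,scalar_first=True).as_matrix()\ndef snap")
open('h.py','w').write(s)
E
python3 - <<'E'
from h import *
for n in ['side','top','wrist']:
    im,W=cloud(n+'0'); print(n,W[::95,::127].round(3).tolist())
E
```

```text
side [[[-0.532, 1.828, 0.608], [0.286, 1.837, 0.523], [1.184, 1.848, 0.479], [1.41, 0.607, 0.642], [1.414, -0.168, 0.77]], [[-0.65, 1.839, -0.027], [0.131, -0.296, 0.569], [0.937, 1.11, 0.021], [1.415, 0.508, 0.181], [1.413, -0.257, 0.449]], [[-0.492, 0.694, -0.151], [0.105, -0.04, 0.169], [0.59, 0.104, -0.003], [1.411, 0.37, -0.307], [1.41, -0.377, 0.124]], [[-0.505, 0.289, -0.396], [0.059, -0.298, 0.001], [0.416, -0.402, -0.003], [0.713, -0.594, 0.077], [1.42, -0.521, -0.225]], [[-0.506, -0.129, -0.522], [0.022, -0.627, 0.0], [0.308, -0.713, 0.002], [0.593, -0.814, -0.001], [0.895, -0.949, -0.003]]]
top [[[1.421, 1.112, -0.393], [1.413, 0.549, -0.352], [1.416, 0.006, -0.335], [1.415, -0.525, -0.315], [1.417, -1.045, -0.306]], [[0.852, 0.839, -0.003], [0.863, 0.416, -0.001], [0.861, -0.01, 0.029], [0.882, -0.434, -0.001], [0.891, -0.855, -0.002]], [[0.532, 0.807, -0.007], [0.541, 0.394, 0.002], [0.551, -0.018, -0.003], [0.556, -0.422, 0.025], [0.569, -0.835, 0.003]], [[0.231, 0.77, 0.001], [0.239, 0.375, -0.003], [0.248, -0.025, -0.002], [0.258, -0.424, -0.001], [0.269, -0.817, 0.002]], [[-0.052, 0.74, -0.003], [-0.044, 0.355, -0.002], [0.104, -0.032, 0.579], [0.11, -0.268, 0.577], [0.113, -0.511, 0.558]]]
wrist [[[0.269, -0.252, -0.001], [0.304, -0.393, 0.0], [0.341, -0.523, 0.0], [0.382, -0.652, -0.001], [0.43, -0.788, -0.001]], [[0.166, -0.262, -0.001], [0.207, -0.411, -0.001], [0.248, -0.551, -0.001], [0.291, -0.69, -0.001], [0.339, -0.837, -0.0]], [[0.045, -0.268, 0.0], [0.093, -0.43, -0.002], [0.139, -0.584, -0.002], [0.186, -0.738, -0.002], [0.236, -0.891, 0.008]], [[-0.026, -0.333, 0.083], [0.164, -0.522, 0.264], [0.006, -0.624, -0.001], [0.194, -0.622, 0.263], [0.108, -0.98, -0.0]], [[0.166, -0.508, 0.315], [0.18, -0.54, 0.317], [0.183, -0.571, 0.311], [0.198, -0.598, 0.317], [0.202, -0.636, 0.313]]]
```

View pics/side0.png

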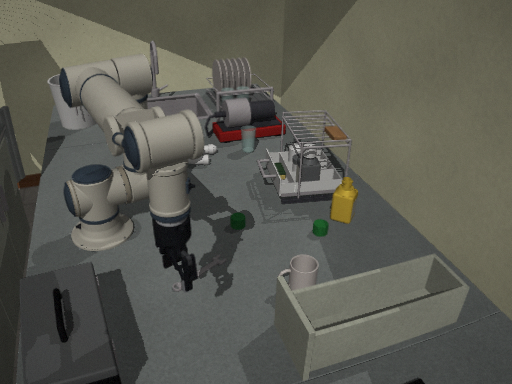

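View pics/top0.png

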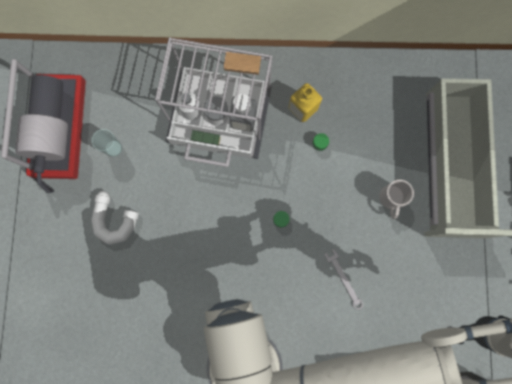

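View pics/wrist0.png

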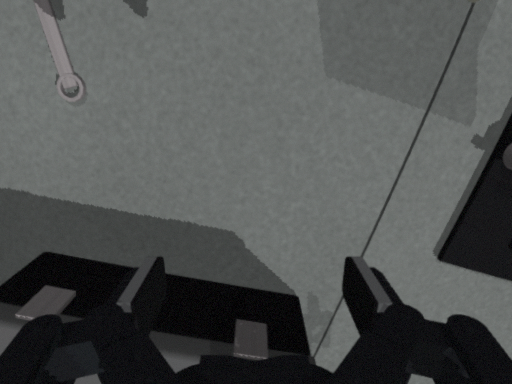

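The side view shows the organiser at about (305,160), a yellow look-alike at (344,203), green caps at (238,220) and (320,228), and the mug at (303,272). The top view shows the organiser at (215,100), its handle at (207,155), and the bend, tumbler and spanner well away from it. Next I'll zoom in on the organiser.

```bash
python3 - <<'E'
from h import *
im,W=cloud('top0'); c=im[30:180,145:295,::-1]; a=cv2.resize(c,(600,600),interpolation=cv2.INTER_CUBIC)
cv2.imwrite('pics/top0z.png',a)
im,W2=cloud('side0'); c=im[100:220,240:370,::-1]; a=cv2.resize(c,(650,600),interpolation=cv2.INTER_CUBIC)
cv2.imwrite('pics/side0z.png',a)
for r in range(120,168,3): print(r,[tuple(W[r,c].round(3)) for c in (190,200,207,214,224)])
# shelf corners
m=(W[...,2]>0.235)&(W[...,2]<0.265)&(W[...,0]>.5)
ys,xs=np.nonzero(m);P=W[m];print(len(P),P.min(0),P.max(0))
print(cv2.minAreaRect(P[:,:2].astype(np.float32)))
E
```

```text
120 [(np.float64(0.771), np.float64(0.196), np.float64(0.031)), (np.float64(0.758), np.float64(0.157), np.float64(0.076)), (np.float64(0.773), np.float64(0.141), np.float64(0.031)), (np.float64(0.752), np.float64(0.111), np.float64(0.098)), (np.float64(0.767), np.float64(0.084), np.float64(0.053))]
123 [(np.float64(0.762), np.float64(0.196), np.float64(0.026)), (np.float64(0.749), np.float64(0.157), np.float64(0.074)), (np.float64(0.763), np.float64(0.14), np.float64(0.03)), (np.float64(0.753), np.float64(0.114), np.float64(0.062)), (np.float64(0.763), np.float64(0.085), np.float64(0.032))]
126 [(np.float64(0.74), np.float64(0.189), np.float64(0.067)), (np.float64(0.738), np.float64(0.156), np.float64(0.077)), (np.float64(0.752), np.float64(0.14), np.float64(0.032)), (np.float64(0.754), np.float64(0.118), np.float64(0.028)), (np.float64(0.754), np.float64(0.085), np.float64(0.03))]
129 [(np.float64(0.743), np.float64(0.196), np.float64(0.024)), (np.float64(0.736), np.float64(0.16), np.float64(0.05)), (np.float64(0.731), np.float64(0.135), np.float64(0.07)), (np.float64(0.73), np.floa
[... 3165 characters left out ...]
), np.float64(0.161), np.float64(0.005)), (np.float64(0.624), np.float64(0.13), np.float64(0.073)), (np.float64(0.623), np.float64(0.108), np.float64(0.079)), (np.float64(0.641), np.float64(0.083), np.float64(-0.0))]
165 [(np.float64(0.629), np.float64(0.194), np.float64(-0.003)), (np.float64(0.628), np.float64(0.161), np.float64(0.003)), (np.float64(0.63), np.float64(0.138), np.float64(0.001)), (np.float64(0.629), np.float64(0.115), np.float64(0.006)), (np.float64(0.613), np.float64(0.076), np.float64(0.085))]
1182 [ 0.71406696 -0.05912679  0.23504052] [0.94391656 0.2624072  0.25594354]
((0.8310949206352234, 0.10133117437362671), (0.2991413176059723, 0.19028335809707642), 80.80719757080078)
```

View pics/top0z.png

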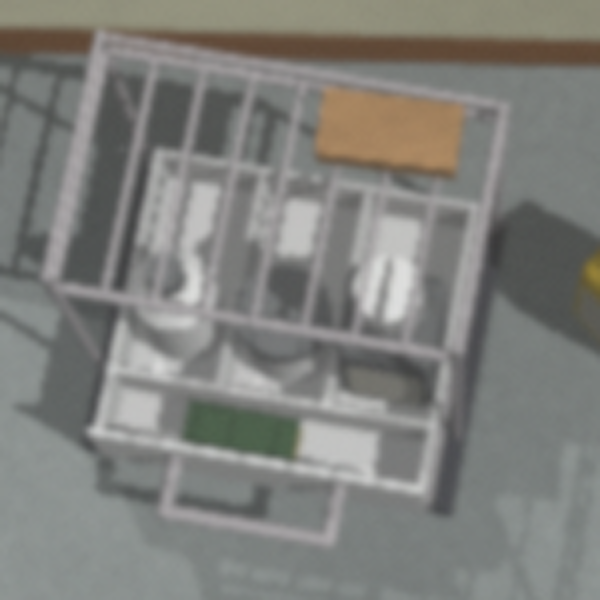

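View pics/side0z.png

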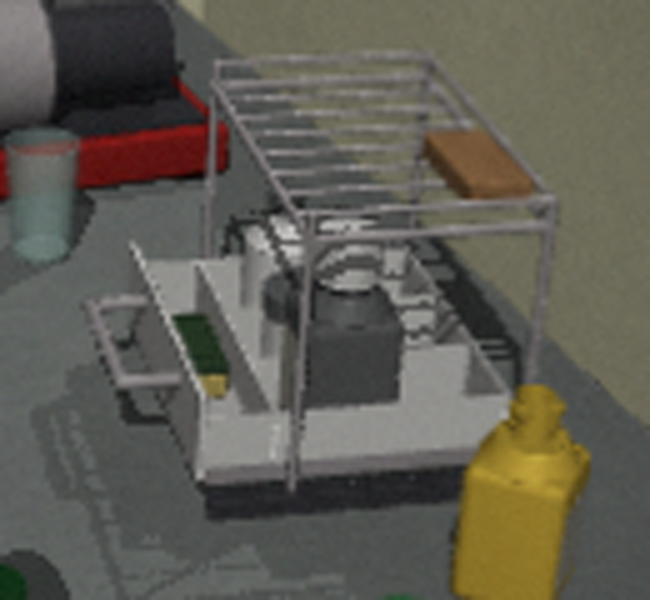

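The drain cleaner is the grey square body in the right-hand lane (side view zoom at (350,345), cap at (350,262)). The yellow bottle and the green caps are rejected. The two bystanders in the tray are the round items in the left and middle lanes. Now I'll measure the handle, yaw and cap.

```bash
python3 - <<'E'
from h import *
for n in ('top0','side0'):
    im,W=cloud(n)
    yaw=np.deg2rad(-9.2);ex=np.array([np.cos(yaw),np.sin(yaw)]);ey=np.array([-ex[1],ex[0]])
    o=np.array([.831,.1013])-.155*ex
    L=np.dstack([(W[...,:2]-o)@ex,(W[...,:2]-o)@ey,W[...,2]])
    def rep(nm,m):
        P=W[m];Q=L[m];print(n,nm,len(P),P.mean(0).round(4),'local min',Q.min(0).round(3),'max',Q.max(0).round(3),'mean',Q.mean(0).round(4))
        if len(P)>5:
            p=np.polyfit(Q[:,1],Q[:,0],1);print('  slope deg',np.rad2deg(np.arctan(p[0])).round(2))
    inb=(L[...,0]>-.09)&(L[...,0]<-.04)&(abs(L[...,1])<.09)&(L[...,2]>.06)&(L[...,2]<.1)
    rep('bar',inb)
    rep('panel',(L[...,0]>-.03)&(L[...,0]<.02)&(abs(L[...,1])<.14)&(L[...,2]>.085)&(L[...,2]<.105))
    rep('shelf',(L[...,0]>.03)&(L[...,0]<.28)&(abs(L[...,1])<.19)&(L[...,2]>.235)&(L[...,2]<.26))
    rep('cap',(L[...,0]>.03)&(L[...,0]<.24)&(L[...,1]<-.04)&(L[...,1]>-.14)&(L[...,2]>.185)&(L[...,2]<.21))
print(arm.read_state()['tcp_pos'])
E
```

```text
top0 bar 190 [0.6269 0.133  0.0789] local min [-0.059 -0.071  0.069] max [-0.04   0.07   0.088] mean [-0.0515 -0.0013  0.0789]
  slope deg -0.18
top0 panel 221 [0.6729 0.1254 0.0948] local min [-0.026 -0.132  0.085] max [0.    0.133 0.104] mean [-0.0049 -0.0015  0.0948]
  slope deg -0.15
top0 shelf 1182 [0.8697 0.056  0.2476] local min [ 0.06  -0.15   0.235] max [0.25  0.15  0.256] mean [ 0.2004 -0.0386  0.2476]
  slope deg -3.47
top0 cap 214 [0.7741 0.023  0.1998] local min [ 0.087 -0.111  0.185] max [ 0.139 -0.06   0.209] mean [ 0.1113 -0.0864  0.1998]
  slope deg -0.64
side0 bar 68 [0.6252 0.1246 0.078 ] local min [-0.059 -0.073  0.071] max [-0.04   0.065  0.084] mean [-0.0519 -0.0099  0.078 ]
  slope deg -0.18
side0 panel 87 [0.6709 0.1175 0.0928] local min [-0.009 -0.135  0.086] max [-0.001  0.129  0.098] mean [-0.0056 -0.0096  0.0928]
  slope deg -0.2
side0 shelf 427 [0.857  0.0431 0.2469] local min [ 0.059 -0.155  0.235] max [0.249 0.157 0.254] mean [ 0.19   -0.0533  0.2469]
  slope deg -4.51
side0 cap 84 [0.773  0.0149 0.1957] local min [ 0.089 -0.117  0.185] max [ 0.135 -0.058  0.204] mean [ 0.1116 -0.0946  0.1957]
  slope deg 2.01
[ 0.17369538 -0.57408429  0.2303982 ]
```

```bash
python3 -m crank '-0.1 3 5 0.5 0 0 0.08; -0.1 3.2 5 0 0 0 0.08; -0.1 3.2 5 0 0 0 0.08; -0.1 3.2 5 0 0 0 0.08; -0.1 3.2 5 0 0 0 0.08; -0.1 3.2 5 0 0 0 0.08;-0.1 3.2 5 0 0 0 0.08;-0.1 3.2 5 0 0 0 0.08;-0.1 3.2 5 0 0 0 0.08'
```

```text
time: 1.27
tcp_pos: [0.4604, -0.1225, 0.2361]
orientation: [0.0, 0.874, 0.487, 0.0]
contact_force: [0.6, -0.3, -0.2]
grip_width: 0.047
```

The two cameras agree: the tray is about 7 mm out, the yaw is about -9.3°, the bar centre is near (0.626, 0.134) at z 0.077, and the cap is in the -y lane (local y -0.088). Moving on to above the handle.

```bash
python3 -m crank '-0.1 3.3 5.1 0 0 0 0.078;-0.1 3.3 5.1 0 0 0 0.078;-0.1 3.3 5.1 0 0 0 0.078;-0.1 3.3 5.1 0 0 0 0.078;-0.1 3.3 5.2 0 0 0 0.078;-0.1 0 0 0 0 0 0'
```

```text
time: 2.02
tcp_pos: [0.6254, 0.1355, 0.2324]
orientation: [-0.002, 0.762, 0.648, -0.002]
contact_force: [-0.2, 0.2, -0.9]
grip_width: 0.0471
```

```bash
python3 - <<'E'
from h import *
print(arm.read_state()['tcp_pos']);snap('wrist','w1')
E
```

```text
[0.62540425 0.13548543 0.23237996]
```

View pics/w1.png

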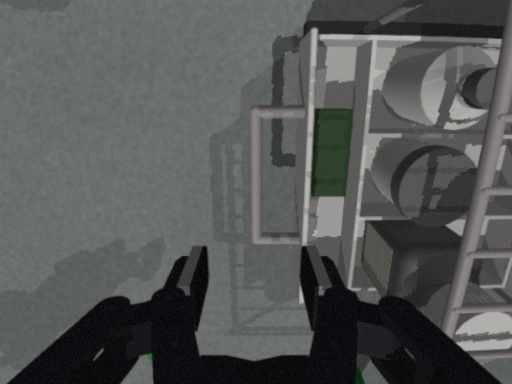

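The wrist view shows the bar at (257,175), centred between the fingers, with the sponge, tub and round bottle to the right. Descending.

```bash
python3 -m crank '-0.1 0.1 -0.1 -4 0 0 0;-0.1 0 0 -4 0 0 0;-0.1 0 0 -4 0 0 0;-0.1 0 0 -3 0 0 0;-0.1 0 0 -2.2 0 0 0;-0.1 0 0 0 0 0 0;0.5 0 0 0 0 0 0;1 0 0 0 0 0 0;1 0 0 0 0 0 0;1 0 0 0 0 0 0'
```

```text
time: 3.32
tcp_pos: [0.6266, 0.1305, 0.0667]
orientation: [0.001, 0.764, 0.646, 0.001]
contact_force: [-1.5, -1.8, 6.8]
grip_width: 0.0095
```

```bash
python3 - <<'E'
from h import *
s=arm.read_state();print(s['tcp_pos'],s['contact_force'],s['grip_width']);snap('side','s1');snap('wrist','w2')
a=cv2.imread('pics/s1.png')[90:240,200:370];b=cv2.imread('pics/w2.png')
cv2.imwrite('pics/s1z.png',np.hstack([cv2.resize(a,(453,400)),cv2.resize(b,(340,400))[:, :]]))
E
```

```text
[0.62664229 0.13045326 0.06666992] [-1.51835745 -1.81286729  6.83980999] 0.009484846498807107
```

View pics/s1z.png

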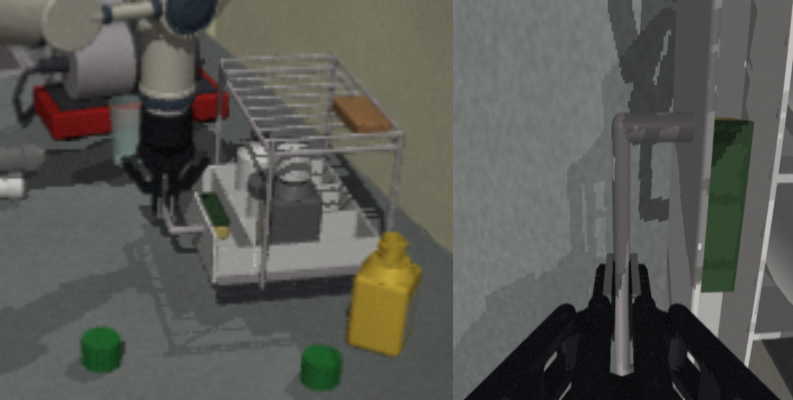

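The bar lies between the fingers in both views. Pulling.

```bash
python3 -m crank '1 -1 0.16 0 0 0 0;1 -1.5 0.25 0 0 0 0;1 -1.7 0.28 0 0 0 0;1 -1.7 0.28 0 0 0 0;1 -1.7 0.28 0 0 0 0;1 -1.7 0.28 0 0 0 0;1 -1.7 0.28 0 0 0 0;1 -1.7 0.28 0 0 0 0;1 -1.7 0.28 0 0 0 0;1 -1.5 0.25 0 0 0 0;1 -0.7 0.12 0 0 0 0;1 0 0 0 0 0 0'
```

```text
time: 4.92
tcp_pos: [0.4642, 0.1561, 0.0667]
orientation: [0.006, 0.764, 0.645, 0.004]
contact_force: [16.4, -8.4, 0.2]
grip_width: 0.0094
```

```bash
python3 -m crank '0.5 0.1 0 0 0 0 0;-0.1 0.1 0 0 0 0 0;-0.1 0 0 0 0 0 0;-0.1 0 0 0 0 0 0;-0.1 0 0 3 0 0 0;-0.1 0 0 5 0 0 0;-0.1 0 0 6 0 0 0;-0.1 0 0 6 0 0 0;-1 0 0 5 0 0 0;-1 0 0 0 0 0 0'; python3 - <<'E'
from h import *
s=arm.read_state();print(s['tcp_pos'],s['joints'].round(2),s['contact_force'],s['grip_width'])
snap('side','s2');snap('top','t2');snap('wrist','w3')
a=cv2.imread('pics/s2.png')[90:240,200:370];b=cv2.imread('pics/t2.png')[40:240,130:300]
cv2.imwrite('pics/st2.png',np.hstack([cv2.resize(a,(453,400)),cv2.resize(b,(340,400))]))
E
```

```text
time: 6.18
tcp_pos: [0.4626, 0.1585, 0.3196]
orientation: [0.002, 0.764, 0.646, 0.004]
contact_force: [-0.1, -0.4, -0.8]
grip_width: 0.0806
[0.46261658 0.15849721 0.31955886] [ 0.26 -0.18  1.33  0.    1.98  0.43] [-0.14309945 -0.44236141 -0.81071171] 0.08055252065710315
```

View pics/st2.png

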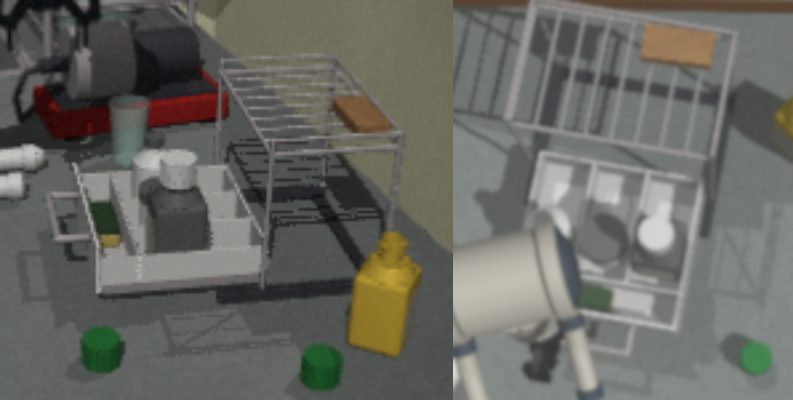

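View pics/w3.png

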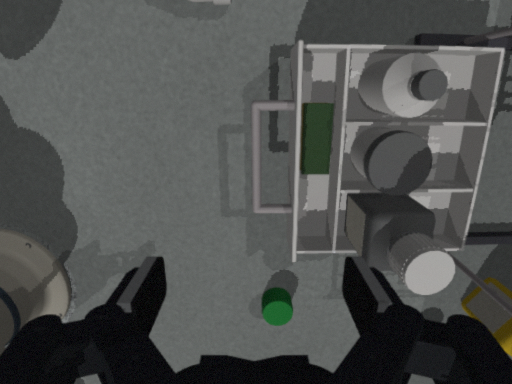

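The tray is out, and the white ribbed cap sits on the grey square bottle: wrist view (428,270), side zoom (178,165). Measuring the cap.

```bash
python3 - <<'E'
from h import *
yaw=np.deg2rad(-9.3);ex=np.array([np.cos(yaw),np.sin(yaw)]);ey=np.array([-ex[1],ex[0]])
o=np.array([.831,.1013])-.155*ex
for n in ('t2','s2','w3'):
    im,W=cloud(n)
    L=np.dstack([(W[...,:2]-o)@ex,(W[...,:2]-o)@ey,W[...,2]])
    m=(L[...,0]>-.12)&(L[...,0]<.02)&(L[...,1]<-.04)&(L[...,1]>-.14)
    for lo,hi in((.193,.215),(.165,.193)):
        k=m&(L[...,2]>lo)&(L[...,2]<hi)
        P=W[k];
        if len(P)>6:
            (c,r)=cv2.minEnclosingCircle(P[:,:2].astype(np.float32)); print(n,lo,len(P),'circ',np.round(c,4),round(r,4),'med z',np.median(P[:,2]).round(4),'mid',((P.min(0)+P.max(0))/2).round(4))
    k=(L[...,0]>-.25)&(L[...,0]<-.12)&(abs(L[...,1])<.13)&(L[...,2]>.085)&(L[...,2]<.105)
    print(n,'panel x',np.median(L[k][:,0]).round(4) if k.any() else None, 'slope',np.polyfit(L[k][:,1],L[k][:,0],1).round(4) if k.sum()>5 else None)
E
```

```text
t2 0.193 246 circ [0.6158 0.0487] 0.0256 med z 0.2011 mid [0.6152 0.0494 0.1997]
t2 0.165 38 circ [0.6146 0.0488] 0.0258 med z 0.1804 mid [0.6041 0.0488 0.1792]
t2 panel x -0.1671 slope [-0.0257 -0.1713]
s2 0.193 98 circ [0.6128 0.0462] 0.0331 med z 0.1997 mid [0.6152 0.0462 0.1988]
s2 0.165 91 circ [0.6124 0.0367] 0.0249 med z 0.1784 mid [0.6128 0.0332 0.179 ]
s2 panel x -0.1688 slope [-0.0056 -0.1685]
w3 0.193 2028 circ [0.6133 0.0502] 0.0262 med z 0.2005 mid [0.613  0.0504 0.1978]
w3 0.165 860 circ [0.6129 0.0512] 0.026 med z 0.1807 mid [0.6114 0.0566 0.179 ]
w3 panel x -0.1703 slope [-0.0022 -0.17  ]
```

The cap is at (0.6145, 0.0493) with its top at 0.201, which matches the expected 30+171.5 mm. The tray is about 0.17 out. Moving over the cap.

```bash
python3 -m crank '-1 3 -2.2 0 0 0 0;-1 4 -2.9 0 0 0 0;-1 4 -2.9 0 0 0 0;-1 3 -2 0 0 0 0;-1 1.2 -0.9 -2 0 0 0;-1 0 0 -3 0 0 0;-1 0 0 0 0 0 0'; python3 - <<'E'
from h import *
s=arm.read_state();print(s['tcp_pos'],s['joints'].round(2),s['contact_force'],s['grip_width'])
snap('wrist','w4')
E
```

```text
time: 7.2
tcp_pos: [0.6119, 0.0495, 0.2586]
orientation: [-0.003, 0.763, 0.646, -0.004]
contact_force: [-0.1, 0.1, -0.6]
grip_width: 0.0857
[0.61189695 0.04949192 0.25861967] [0.03 0.15 1.12 0.   1.88 0.19] [-0.081063    0.13265629 -0.58104319] 0.08565503299624996
```

View pics/w4.png

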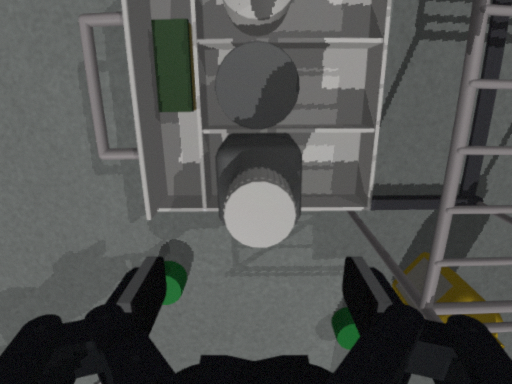

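The cap is at (260,212), between the fingers, and the lane is clear. One more measurement from this closer view.

```bash
python3 - <<'E'
from h import *
im,W=cloud('w4')
k=(W[...,2]>.195)&(W[...,2]<.21)&(np.hypot(W[...,0]-.6145,W[...,1]-.0493)<.04)
P=W[k];c,r=cv2.minEnclosingCircle(P[:,:2].astype(np.float32));print(c,r,np.median(P[:,2]),P[:,:2].mean(0),len(P))
E
python3 -m crank '-1 0.2 0 -3 0 0 0;-1 0 0 -3 0 0 0;-1 0 0 -2.4 0 0 0;-1 0 0 -0.6 0 0 0;-1 0 0 0 0 0 0'
```

```text
(0.613757848739624, 0.05050119012594223) 0.025783710181713104 0.20051785916645112 [0.61399326 0.05180066] 3895
time: 7.88
tcp_pos: [0.6158, 0.0494, 0.1755]
orientation: [0.0, 0.763, 0.646, 0.001]
contact_force: [-1.6, -0.2, -0.1]
grip_width: 0.0854
```

```bash
python3 -m crank '-1 -0.15 0.1 -0.5 0 0 0;-0.3 0 0 0 0 0 0;0 0 0 0 0 0 0;1 0 0 0 0 0 0;1 0 0 0 0 0 0;1 0 0 0 0 0 0'; python3 - <<'E'
from h import *
s=arm.read_state();print(s['tcp_pos'],s['joints'].round(2),s['contact_force'],s['grip_width'])
snap('side','s3')
cv2.imwrite('pics/s3z.png',cv2.resize(cv2.imread('pics/s3.png')[100:220,220:340],(600,600)))
E
```

```text
time: 8.62
tcp_pos: [0.6147, 0.05, 0.1701]
orientation: [0.001, 0.764, 0.646, 0.001]
contact_force: [1.9, -0.1, 4.0]
grip_width: 0.0485
[0.61472148 0.05002744 0.17008822] [ 0.03  0.13  1.3  -0.    1.71  0.19] [ 1.87513113 -0.10651398  4.04374503] 0.048533778560339726
```

View pics/s3z.png

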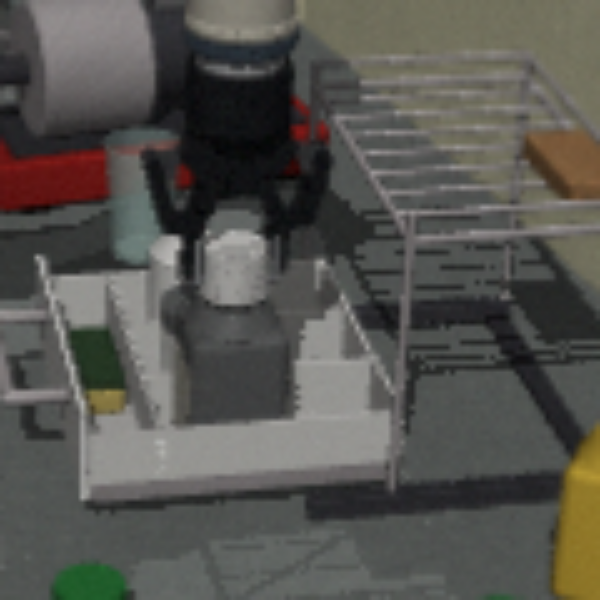

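The fingers hold the cap at (235,265), width 48.5 mm. Pushing down.

```bash
python3 -m crank '1 0 0 -0.3 0 0 0;1 0 0 -0.3 0 0 0;1 0 0 -0.2 0 0 0;1 0 0 0 0 0 0;1 0 0 0 0 0 0'
```

```text
time: 9.3
tcp_pos: [0.6153, 0.05, 0.1646]
orientation: [0.002, 0.764, 0.646, 0.002]
contact_force: [1.0, -0.4, 12.0]
grip_width: 0.0489
```

```bash
python3 -m crank '1 0 0 -0.3 0 0 0;1 0 0 0 0 0 0'; python3 -m crank '1 0 0 0 0 0 0.1;1 0 0 0 0 0 0.1;1 0 0 0 0 0 0.1;1 0 0 0 0 0 0.1'
```

```text
time: 9.55
tcp_pos: [0.6157, 0.0499, 0.1645]
orientation: [0.003, 0.764, 0.646, 0.003]
contact_force: [-0.5, -1.5, 21.0]
grip_width: 0.0491
time: 10.05
tcp_pos: [0.616, 0.0507, 0.1645]
orientation: [0.003, 0.619, 0.786, 0.003]
contact_force: [-0.3, 2.5, 21.4]
grip_width: 0.0489
```

The cap is on the ledge with 21 N and is turning. Continuing.

```bash
python3 -m crank '1 0 0 0 0 0 0.1;1 0 0 0 0 0 0.1;1 0 0 0 0 0 0.1;1 0 0 0 0 0 0.1;1 0 0 0 0 0 0.1;1 0 0 0 0 0 0.1;1 0 0 0 0 0 0.1;1 0 0 0 0 0 0.05;1 0 0 0 0 0 0'; python3 - <<'E'
from h import *
s=arm.read_state();print(s['tcp_pos'],s['contact_force'],s['wrist_torque'],2*np.rad2deg(np.arctan2(s['orientation'][2],s['orientation'][1])))
snap('side','s4');snap('wrist','w5')
a=cv2.resize(cv2.imread('pics/s4.png')[100:220,220:340],(400,400));b=cv2.resize(cv2.imread('pics/w5.png'),(400,300))
cv2.imwrite('pics/s4z.png',np.hstack([a,cv2.copyMakeBorder(b,0,100,0,0,cv2.BORDER_CONSTANT)]))
E
```

```text
time: 11.18
tcp_pos: [0.6159, 0.0507, 0.1645]
orientation: [0.004, 0.289, 0.957, 0.002]
contact_force: [-1.5, 1.5, 21.3]
grip_width: 0.0486
[0.61588023 0.05068021 0.16449374] [-1.45814001  1.46809682 21.32310294] [0.05973573 0.38408456 0.04375018] 146.3867520490475
```

View pics/s4z.png

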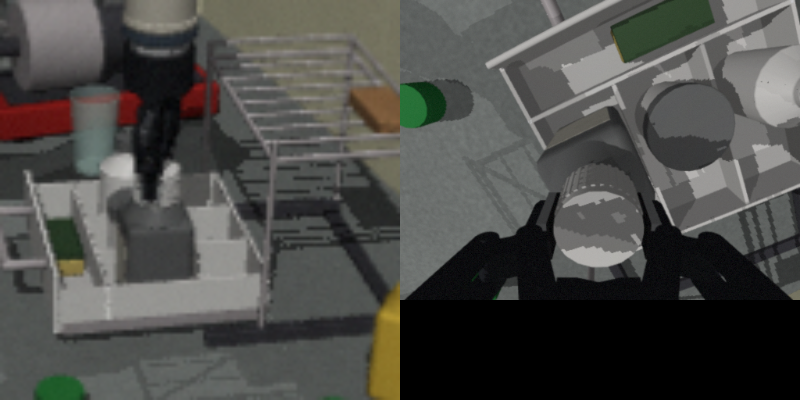

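The gripper has turned 66°, and the bottle is still square in its lane. Lifting carefully while watching for the bottle's weight.

```bash
python3 -m crank '1 0 0 0.4 0 0 0;1 0 0 0.4 0 0 0;1 0 0 0.4 0 0 0;1 0 0 0 0 0 0'; python3 -m crank '1 0 0 0.4 0 0 0;1 0 0 0 0 0 0'
```

```text
time: 11.78
tcp_pos: [0.6145, 0.0504, 0.1708]
orientation: [0.0, 0.29, 0.957, 0.0]
contact_force: [2.2, 1.2, 3.5]
grip_width: 0.0489
time: 12.02
tcp_pos: [0.6139, 0.0499, 0.1734]
orientation: [-0.001, 0.29, 0.957, -0.0]
contact_force: [1.2, 0.2, 1.0]
grip_width: 0.0491
```

```bash
python3 -m crank '1 0 0 0.4 0 0 0;1 0 0 0.4 0 0 0;1 0 0 0 0 0 0'
```

```text
time: 12.4
tcp_pos: [0.6142, 0.05, 0.1827]
orientation: [0.0, 0.29, 0.957, -0.0]
contact_force: [0.1, -0.3, -0.9]
grip_width: 0.0485
```

```bash
python3 - <<'E'
from h import *
snap('side','s5')
cv2.imwrite('pics/s5z.png',cv2.resize(cv2.imread('pics/s5.png')[100:220,220:340],(500,500)))
E
```

```text
(no output)
```

View pics/s5z.png

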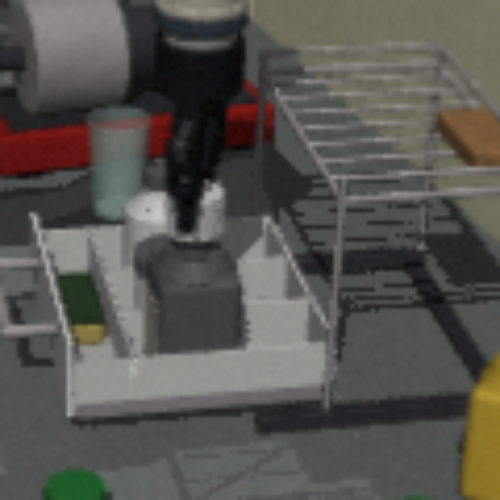

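The force stays near zero, so the cap is free. Lifting straight up.

```bash
python3 -m crank '1 0 0 0.8 0 0 0;1 0 0 1.2 0 0 0;1 0 0 1.5 0 0 0;1 0 0 1.5 0 0 0;1 0 0 1.5 0 0 0;1 0 0 1 0 0 0;1 0 0 0.5 0 0 0;1 0 0 0 0 0 0;1 0 0 0 0 0 0;1 0 0 0 0 0 0'; python3 - <<'E'
from h import *
snap('side','s6');snap('wrist','w6');snap('top','t6')
a=cv2.resize(cv2.imread('pics/s6.png')[100:220,220:340],(400,400));b=cv2.resize(cv2.imread('pics/w6.png'),(400,300))
cv2.imwrite('pics/s6z.png',np.hstack([a,cv2.copyMakeBorder(b,0,100,0,0,cv2.BORDER_CONSTANT)]))
yaw=np.deg2rad(-9.3);ex=np.array([np.cos(yaw),np.sin(yaw)]);ey=np.array([-ex[1],ex[0]])
o=np.array([.831,.1013])-.155*ex
for n in ('t6','s6','w6'):
    im,W=cloud(n);L=np.dstack([(W[...,:2]-o)@ex,(W[...,:2]-o)@ey,W[...,2]])
    k=(L[...,0]>-.22)&(L[...,0]<-.12)&(abs(L[...,1])<.13)&(L[...,2]>.085)&(L[...,2]<.105)
    print(n,'panel',np.median(L[k][:,0]) if k.any() else None)
    br=np.hypot(W[...,0]-.614,W[...,1]-.05)
    k=(br<.04)&(L[...,2]>.17)&(L[...,2]<.205);print(' neck pts',k.sum(),W[k].mean(0) if k.any() else '',W[k][:,2].max() if k.any() else '')
    bright=im.min(-1)>120
    k=(br<.04)&bright&(L[...,2]>.2)&(L[...,2]<.32);print(' cap pts',k.sum(),(np.percentile(W[k][:,2],[2,98]),W[k].mean(0)) if k.any() else '')
E
```

```text
time: 13.7
tcp_pos: [0.6141, 0.0501, 0.2616]
orientation: [-0.001, 0.29, 0.957, -0.0]
contact_force: [0.0, -0.6, -0.2]
grip_width: 0.0486
t6 panel -0.16802913269876413
 neck pts 27 [0.60376047 0.04717256 0.18498214] 0.19404382971576317
 cap pts 53 (array([0.26271256, 0.29510652]), array([0.59390314, 0.05284845, 0.28539682]))
s6 panel -0.16874582403077323
 neck pts 69 [0.61518898 0.04405928 0.18207324] 0.1909845490962263
 cap pts 52 (array([0.25772437, 0.29404018]), array([0.61758298, 0.03029783, 0.2779433 ]))
w6 panel -0.16783800636063156
 neck pts 792 [0.60536243 0.05377989 0.18393498] 0.19105562953697208
 cap pts 2532 (array([0.2870832 , 0.29328195]), array([0.61415826, 0.04752859, 0.29205331]))
```

View pics/s6z.png

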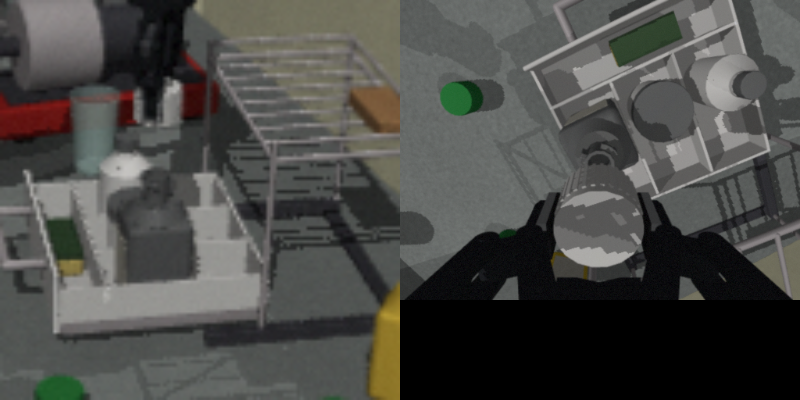

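The cap is held upright with its top at 0.293 and underside at about 0.255. The mouth is at 0.191, so the gap is about 64 mm. The bare neck is visible, the bottle is standing in its lane, and the tray is at about 0.168. Handing in.

```bash
python3 - <<'E'
from h import *
print(arm.hand_in())
s=arm.read_state();print(s['time'],s['tcp_pos'],s['grip_width'])
E
```

```text
the job is handed in; nothing more can be done
None
the job is handed in; nothing more can be done
```

I opened the drain cleaner and handed the job in at about 14 s of the 54 s allowed. The gripper finished holding the cap upright above the bottle. `hand_in` reports no verdict, and the state could not be read afterwards.

- **Tray:** I pulled it by its handle to its stop. In the last pictures it was about 168 mm out in all three cameras.
- **Cap:** I pushed it down onto the ledge with 21 N, turned it 66° anticlockwise while it was down, and lifted it straight off. The wrist force stayed near zero on the lift, so the bottle did not come up with it.
- **Last checks:** the cap's underside was about 64 mm above the mouth and centred to within a few millimetres by the gripper and bottle positions. The grip width was 48.6 mm. The bottle was standing in its lane with its neck bare.
- **Everything else:** the tub, round bottle and sponge stood where they were in the tray. I did not re-measure the mug, tumbler, spanner and trap bend at the end, but the arm touched nothing on the worktop.

No check failed. The camera readings of the cap's centre differed by up to 4 mm, and I used their average.

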